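Set up the headband drying rack

ROBOT

A 6-joint arm with a two-finger parallel gripper is mounted at the origin on the work surface. World frame = base frame: x ahead of the robot, y to its left, z up, the work surface at z = 0. Lengths are in mm, angles in rad, forces in N, time in s.
With the tool pointing down it reaches from about 300 to 750 mm from the base axis. Payload 8.5 kg.
Tool frame: the origin (TCP) lies midway between the tips of the shut fingers; the grasp point (between the pads) lies 19 mm behind it; z points along the fingers, y is the line along which they close (so a half turn about z gives the same grasp; the last joint's range is limited). The gripper opens to 85 mm and grips with 20 to 120 N. Pads are 22 mm wide; open, the fingers measure 114 mm over their backs; the gripper's body (76 mm by 85 mm) begins 54 mm behind the grasp point. The pads swing forward as they close: fully open they stand 13 mm farther back than shut.
Start: joints at [-1.352, 0.381, 1.297, -0, 1.464, -0.215], TCP at [231.169, -499.04, 231.322] pointing down, gripper open.
Joint ranges: [-3.11, 3.11], [-0.89, 2.33], [0.22, 2.48], [-1.42, 4.56], [0.17, 2.85], [-2.88, 2.88]. Speed limits (rad/s): [2.39, 2.39, 3.14, 3.14, 3.14, 3.14].

INTERFACE

Orientations are given as a unit quaternion [w, x, y, z].
In Python, from plant import robot gives the robot as it stands.
- The arm moves only by the tool carry_out, never from a script. Its argument "targets" is text: rows parted by semicolons, each of 7 numbers parted by spaces: the turn, a rotation vector about the tool's x, y, z in rad, then the shift along the tool's x, y, z in cm, then the finger opening in cm, from 0 to 8.54. In form: ax ay az tx ty tz claw; .... A call has 1 to 20 rows; each row is the pose to reach, as a shift and turn from the pose commanded when the call began, along the tool's axes at that moment; what a row does not reach only later rows make up. A row lasts 1/10 s, in which the tool goes at most 50 mm and 8.59 degrees, less where a joint would pass 70% of its speed; a pose out of reach is approached as far as the arm can. A call with a gripper value outside its range is refused whole. The fingers move at their own pace and stop on an object; "grip_force" is the grip in N (left out, the last holds). Time passes only in rows, so rows that repeat a pose let the fingers close. It gives the time, the measured TCP pose, the force, the opening and the grip force at its end, in the units of the state.
- robot.read_state(): the state, without advancing time (a new reading comes with each control period).
- robot.capture(name): name is "scene" or "top" or "wrist"; returns the picture (384x512x3 uint8, blue, green, red); there is no depth.
- robot.calibration(name): a dict with "camera_matrix" (3x3 intrinsics, pixels), "world_to_cam" (4x4, takes a point from world to camera coordinates). Camera axes: x right, y down, z forward; pixel columns grow to the right and rows downward; lengths in mm; the calibration is good to about 2 mm. A picture is of the moment at which its call begins: read the wrist's pose just before it. calibration takes no time and is no camera call; for the wrist camera it gives the pose at the moment of the call.
- robot.job_done(): hands the job in; it is judged then, once.
The state is a dict: "t": time; "joint_pos": joint angles; "joint_vel": joint speeds; "effort": joint torques, N m; "eef_pos": TCP position; "tool_rot": TCP orientation; "contact_force": force on the tool from outside, world axes, zero at the start; "moment": the same for the moment, N m; "finger_gap": opening from 0.0 (shut) to 1.0 (fully open); "grasp_force": force on a finger pad.
Only numpy, scipy, OpenCV 4.12 (cv2) and the standard library are available. Lean on these libraries where they do the work, as an engineer would, in place of code of your own. Each camera call takes 0.05 s, during which the arm holds its last target. There are 200 camera calls.

TASK

Get the drying rack ready and load it: first close up the three loose drip trays in the order they stand, each butted flush against its neighbour (starting at the fixed grey tray) with front edges in line, so that no lacquer can drip between them. Then hang every freshly lacquered headband over the bar above the trays, upright with one leg each side of the bar and a clear finger's width between neighbours; never lay a headband down on its side, and leave the tape, pliers and bead jar alone.

Things in the scene. Friction and masses are not known exactly. Their poses are not given: they have to be found in the camera images.
- bar_mid (a point): Middle of the axis of the fixed, level brass drying bar: round, 14 mm thick, 380 mm long, 135 mm above the bench, along this frame's y; x points away from the robot, z up. Held only by an 18 mm upright with a 24 mm ball on top at y = +190 mm; free end, with a 20 mm ball, at y = -190 mm. The closed tray row lies under it from y = +160 to -160 mm.
- tray_fixed_mid (a point): Centre of the fixed grey drip tray (flat slab 230 x 80 x 12 mm in x, y, z, flat on the bench and fixed to the rack). It lies at x = -50, y = +120 mm from bar_mid and its axes are parallel to bar_mid's. It has no rib. The row of trays grows from its -y side (the side away from the upright).
- board_mid (a point): Centre of the top of a fixed wooden board, 270 x 190 x 8 mm, on which the headbands stand side by side at the start, the width of each (its y axis) roughly along the board's x.
- tray_a_mid (a point): Centre of the slab of the loose green drip tray with the blue rib: slab 230 x 80 x 12 mm (x, y, z), about 250 g, flat on the bench, slides freely. Its neighbour on the +y side is the fixed grey tray; butted flush, its centre is 80 mm from that one's centre along -y, x level. Starts 15 to 60 mm off its neighbour, up to 25 mm out of line with the row and a little askew.
- tray_a_grip (a point): Centre of the blue upright rib by which this tray is gripped and slid: 50 mm long in x, 14 mm thick in y, 32 mm high (from the slab's top at 12 mm to 44 mm above the bench). It lies 90 mm from the slab's centre towards -x, the front, clear of the bar.
- tray_b_mid (a point): Centre of the slab of the loose green drip tray with the orange rib: slab 230 x 80 x 12 mm (x, y, z), about 250 g, flat on the bench, slides freely. Its neighbour on the +y side is the tray with the blue rib; butted flush, its centre is 80 mm from that one's centre along -y, x level. Starts 15 to 60 mm off its neighbour, up to 25 mm out of line with the row and a little askew.
- tray_b_grip (a point): Centre of the orange upright rib by which this tray is gripped and slid: 50 mm long in x, 14 mm thick in y, 32 mm high (from the slab's top at 12 mm to 44 mm above the bench). It lies 90 mm from the slab's centre towards -x, the front, clear of the bar.
- tray_c_mid (a point): Centre of the slab of the loose green drip tray with the yellow rib: slab 230 x 80 x 12 mm (x, y, z), about 250 g, flat on the bench, slides freely. Its neighbour on the +y side is the tray with the orange rib; butted flush, its centre is 80 mm from that one's centre along -y, x level. Starts 15 to 60 mm off its neighbour, up to 25 mm out of line with the row and a little askew.
- tray_c_grip (a point): Centre of the yellow upright rib by which this tray is gripped and slid: 50 mm long in x, 14 mm thick in y, 32 mm high (from the slab's top at 12 mm to 44 mm above the bench). It lies 90 mm from the slab's centre towards -x, the front, clear of the bar.
- band1_bud (a point): Centre of the dark blue hard-resin bud (round, upright, 26 mm across, 28 mm high, on a 14 mm stem) on a rigid black headband, 90 g. The bud's centre is 135 mm above the feet and 27 mm above the crown's outside. Hung, it is 42 mm above the bar's axis with the headband's y along the bar. z up. May be absent (None).
- band1_crown (a point): Underside of the black headband's crown, which rests on the bar; 100 mm above its feet. An upside-down U: spans 122 mm along x, 30 mm wide along y (34 at the feet), same either way round; the crown is flat for 30 mm, then slopes down to legs 98 mm apart inside (feet weighted with brass). Stands upright on its two feet.
- band2_bud (a point): Centre of the bright blue hard-resin bud (round, upright, 26 mm across, 28 mm high, on a 14 mm stem) on a rigid brown headband, 90 g. The bud's centre is 135 mm above the feet and 27 mm above the crown's outside. Hung, it is 42 mm above the bar's axis with the headband's y along the bar. z up. May be absent (None).
- band2_crown (a point): Underside of the brown headband's crown, which rests on the bar; 100 mm above its feet. An upside-down U: spans 122 mm along x, 30 mm wide along y (34 at the feet), same either way round; the crown is flat for 30 mm, then slopes down to legs 98 mm apart inside (feet weighted with brass). Stands upright on its two feet.
- band3_bud (a point): Centre of the red hard-resin bud (round, upright, 26 mm across, 28 mm high, on a 14 mm stem) on a rigid dark steel headband, 90 g. The bud's centre is 135 mm above the feet and 27 mm above the crown's outside. Hung, it is 42 mm above the bar's axis with the headband's y along the bar. z up. May be absent (None).
- band3_crown (a point): Underside of the dark steel headband's crown, which rests on the bar; 100 mm above its feet. An upside-down U: spans 122 mm along x, 30 mm wide along y (34 at the feet), same either way round; the crown is flat for 30 mm, then slopes down to legs 98 mm apart inside (feet weighted with brass). Stands upright on its two feet.
- band4_bud (a point): Centre of the dark blue hard-resin bud (round, upright, 26 mm across, 28 mm high, on a 14 mm stem) on a rigid grey headband, 90 g. The bud's centre is 135 mm above the feet and 27 mm above the crown's outside. Hung, it is 42 mm above the bar's axis with the headband's y along the bar. z up. May be absent (None).
- band4_crown (a point): Underside of the grey headband's crown, which rests on the bar; 100 mm above its feet. An upside-down U: spans 122 mm along x, 30 mm wide along y (34 at the feet), same either way round; the crown is flat for 30 mm, then slopes down to legs 98 mm apart inside (feet weighted with brass). Stands upright on its two feet.
- tape_roll: Black roll of tape, 90 mm across, 18 mm high, lying flat; origin under its centre. Leave alone.
- pliers: Pliers with yellow grips, about 150 mm long, lying flat; origin under the pivot. Leave alone.
- bead_jar: Amber glass jar, 56 mm across, 70 mm high, brass cap; origin under its centre. Leave alone.
There are look-alikes about, which are no part of the job. Leave any purple look-alike of the part that bears tray_c_mid alone.

How it is judged (in metres and radians):
On the way, in this order (a step that is already met when the one before it is completed fails the run):
1. the three loose trays are butted up in a row against the fixed tray (y of tray_a_mid in the frame of tray_fixed_mid above -0.083 m and x of tray_a_mid in the frame of tray_fixed_mid between -0.006 and 0.006 m and angle between the x axis of tray_a_mid and the x axis of tray_fixed_mid, either way round below 0.035 rad and height (world z) of each of tray_a_mid, tray_b_mid, tray_c_mid below 0.012 m and y of tray_b_mid in the frame of tray_a_mid above -0.083 m and x of tray_b_mid in the frame of tray_a_mid between -0.006 and 0.006 m and angle between the x axis of tray_b_mid and the x axis of tray_a_mid, either way round below 0.035 rad and y of tray_c_mid in the frame of tray_b_mid above -0.083 m and x of tray_c_mid in the frame of tray_b_mid between -0.006 and 0.006 m and angle between the x axis of tray_c_mid and the x axis of tray_b_mid, either way round below 0.035 rad), for 0.3 s.
2. every headband present hangs over the bar, apart from its neighbours (z of band1_bud in the frame of bar_mid between 0.034 and 0.048 m and x of band1_bud in the frame of bar_mid between -0.02 and 0.02 m and y of band1_bud in the frame of bar_mid between -0.16 and 0.16 m and angle between each of band1_bud, band2_bud, band3_bud, band4_bud's own z axis and vertical below 0.3 rad and angle between the y axis of each of band1_bud, band2_bud, band3_bud, band4_bud and the y axis of bar_mid, either way round below 0.35 rad and horizontal distance between band1_bud and band2_bud above 0.038 m and horizontal distance between each of band1_bud, band2_bud and band3_bud above 0.038 m and horizontal distance between each of band1_bud, band2_bud, band3_bud and band4_bud above 0.038 m and z of band2_bud in the frame of bar_mid between 0.034 and 0.048 m and x of band2_bud in the frame of bar_mid between -0.02 and 0.02 m and y of band2_bud in the frame of bar_mid between -0.16 and 0.16 m and z of band3_bud in the frame of bar_mid between 0.034 and 0.048 m and x of band3_bud in the frame of bar_mid between -0.02 and 0.02 m and y of band3_bud in the frame of bar_mid between -0.16 and 0.16 m and z of band4_bud in the frame of bar_mid between 0.034 and 0.048 m and x of band4_bud in the frame of bar_mid between -0.02 and 0.02 m and y of band4_bud in the frame of bar_mid between -0.16 and 0.16 m), for 0.3 s.
At the end, for the whole second after the job is handed in: Each loose tray is flush with its neighbour (gap under 3 mm, fronts within 6 mm, 2 degrees). Every headband present hangs with its crown on the bar within 160 mm of its middle, under 0.3 rad from upright, under 0.35 rad from square, bud centres 38 mm or more apart (all of step 1 and all of step 2); the robot touches nothing.
It fails at once if a bystander is pushed more than 30 mm (distance of any of tape_roll, pliers, bead_jar from where it was at the start of the episode above 0.03 m).
It fails at once if a headband is laid or falls on its side (angle between any of band1_bud, band2_bud, band3_bud, band4_bud's own z axis and vertical above 1 rad).
Of band1, band2, band3, band4 only 3 to 4 are there at a start; the rules pass over those that are not, and their reading is None.
At some moment in a run one of tray_a, tray_b, tray_c may be knocked a few centimetres aside while the robot is not near it.
It also fails if it takes over 210 s, if anything falls off the work surface, if the arm or the gripper's body presses on something with over 40 N, if the wrist force passes 120 N, or if a joint passes its speed limit or range.

## Working session

There is one attempt and no reset: what is moved stays moved. The work goes in short steps, Python scripts to look and compute and a tool call to move; the robot and the scene stay as the last step left them, time stands still between calls to the robot, and variables do not carry over. Pictures are saved under pics/ and viewed, at most 14 in all, crops included, and the job is handed in when it is done.

Besides the shell and the picture viewer there is one more tool, called after "Emit:" by a JSON object that holds its "name" and its "arguments". carry_out: Moves the arm, as the interface text tells. Its arguments: {"type":"object","properties":{"targets":{"type":"string"},"grip_force":{"type":"number"}},"required":["targets"]}

```bash
ls; mkdir -p pics; python3 - <<'E'
from plant import robot
import cv2,numpy as np
np.set_printoptions(precision=3,suppress=True)
s=robot.read_state();print(s['t'],s['eef_pos'],s['tool_rot'],s['finger_gap'])
for n in ('scene','top'):
    im=robot.capture(n);cv2.imwrite(f'pics/{n}0.png',im);np.save(f'pics/{n}0.npy',im)
    c=robot.calibration(n);print(n,c['camera_matrix'],c['world_to_cam'])
a=cv2.imread('pics/scene0.png');b=cv2.imread('pics/top0.png')
E
```

```text
pics
0.0 [ 231.122 -498.766  230.693] [-0.001  0.977  0.215  0.   ] 0.9995569598279741
scene [[387.481   0.    252.848]
 [  0.    387.481 185.118]
 [  0.      0.      1.   ]] [[   0.831    0.557   -0.006 -457.607]
 [   0.435   -0.655   -0.618 -137.059]
 [  -0.348    0.511   -0.786 1205.476]
 [   0.       0.       0.       1.   ]]
top [[456.318   0.    250.975]
 [  0.    456.318 189.36 ]
 [  0.      0.      1.   ]] [[  -0.022   -0.999   -0.024   57.105]
 [  -0.992    0.025   -0.124  532.38 ]
 [   0.125    0.021   -0.992 1511.211]
 [   0.       0.       0.       1.   ]]
```

View pics/top0.png

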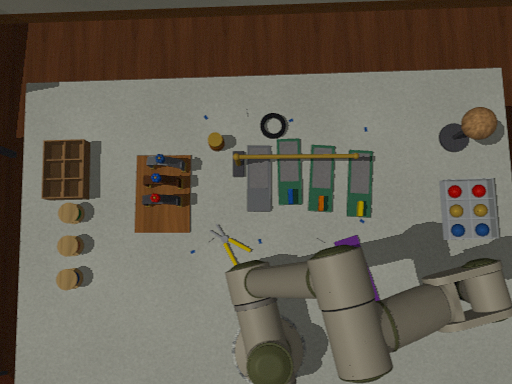

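View pics/scene0.png

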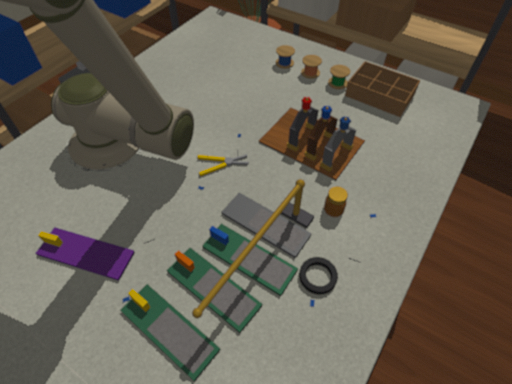

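The top view shows the bar from (237,157) to (366,156), the grey tray at (259,178), ribs blue (292,196), orange (321,203) and yellow (361,208), and three bands with buds at (161,158), (156,178) and (155,198). The purple tray at (355,260) is the decoy. The scene view agrees: bar balls at (300,183) and (197,312), buds at (306,103), (326,112) and (345,122).

```bash
cat > h.py <<'E'
from plant import robot
import cv2,numpy as np
from scipy.spatial.transform import Rotation as R
np.set_printoptions(precision=1,suppress=True)
def cam(n):
    c=robot.calibration(n);return np.array(c['camera_matrix']),np.array(c['world_to_cam'])
def ray(C,p):
    K,T=C;d=T[:3,:3].T@np.linalg.solve(K,[p[0],p[1],1.]);return -T[:3,:3].T@T[:3,3],d/np.linalg.norm(d)
def plane(C,p,z):
    o,d=ray(C,p);return o+d*(z-o[2])/d[2]
def tri(obs):
    A=np.zeros((3,3));b=np.zeros(3);rs=[ray(C,p) for C,p in obs]
    for o,d in rs:
        M=np.eye(3)-np.outer(d,d);A+=M;b+=M@o
    x=np.linalg.solve(A,b);return x,max(np.linalg.norm(np.cross(x-o,d)) for o,d in rs)
RNG={'blue':((105,120,50),(130,255,255)),'red':((174,150,60),(7,255,255)),'orange':((8,190,120),(16,255,255)),
'yellow':((22,150,110),(32,255,255)),'green':((65,70,40),(90,255,200))}
def blobs(im,c,amin=12):
    h=cv2.cvtColor(im,cv2.COLOR_BGR2HSV);lo,hi=RNG[c]
    if lo[0]>hi[0]: m=cv2.inRange(h,lo,(179,255,255))|cv2.inRange(h,(0,)+lo[1:],hi)
    else: m=cv2.inRange(h,lo,hi)
    n,l,s,ce=cv2.connectedComponentsWithStats(m)
    return [(ce[i],s[i]) for i in range(1,n) if s[i][4]>=amin],l
def proj(C,X):
    K,T=C;q=K@(T[:3,:3]@np.asarray(X,float)+T[:3,3]);return q[:2]/q[2]
E
python3 - <<'E'
from h import *
S,T=cam('scene'),cam('top');a=np.load('pics/scene0.npy');b=np.load('pics/top0.npy')
for c in RNG:
    print(c,[(x.round(1).tolist(),s.tolist()) for x,s in blobs(a,c)[0]],'TOP',[(x.round(1).tolist(),s.tolist()) for x,s in blobs(b,c)[0]])
print('bar+',tri([(S,(300,183)),(T,(237,157))]),'bar-',tri([(S,(197,312)),(T,(366,156))]))
for n,p,q in(('red',(306,103),(155,198)),('br',(326,112),(156,178)),('gr',(345,122),(161,158))):print(n,tri([(S,p),(T,q)]))
for n,p,q in(('bl',(218,235),(292,196)),('or',(184,260),(321,203)),('ye',(138,300),(361,208))):print(n,tri([(S,p),(T,q)]))
o=np.vstack([cv2.resize(b[120:230,125:255],None,fx=4,fy=4,interpolation=2)[:, :520],cv2.resize(b[130:230,240:380],None,fx=4,fy=4)[:160,:520]])
cv2.imwrite('pics/c1.png',np.hstack([cv2.resize(b[130:230,240:380],None,fx=5,fy=5)]))
E
```

```text
blue [([121.5, 5.7], [95, 0, 55, 18, 592]), ([14.9, 52.3], [0, 15, 41, 70, 1849]), ([284.3, 60.6], [280, 57, 10, 8, 69]), ([325.8, 112.4], [322, 107, 9, 12, 74]), ([344.2, 123.4], [341, 118, 9, 11, 69]), ([218.9, 235.1], [210, 227, 18, 17, 179]), ([125.7, 299.0], [123, 298, 6, 3, 13]), ([311.9, 302.7], [311, 300, 3, 6, 15])] TOP [([159.3, 158.2], [155, 154, 9, 9, 52]), ([155.6, 177.6], [151, 173, 10, 9, 58]), ([290.2, 195.7], [288, 189, 5, 15, 69]), ([481.9, 229.4], [476, 223, 13, 13, 131]), ([457.6, 229.8], [452, 224, 13, 12, 123])]
red [([306.2, 103.5], [303, 98, 8, 12, 75])] TOP [([454.4, 191.2], [448, 185, 13, 13, 126]), ([478.4, 190.5], [472, 185, 14, 12, 132]), ([154.7, 197.4], [150, 193, 10, 9, 61])]
orange [([184.0, 258.5], [176, 252, 17, 14, 104])] TOP [([320.9, 202.5], [319, 196, 5, 15, 70])]
yellow [([210.9, 157.3], [198, 155, 27, 6, 89]), ([212.9, 168.1], [199, 162, 28, 13, 103]), ([48.0, 236.0], [39, 232, 19, 9, 100]), ([137.7, 297.9], [129, 289, 19, 18, 149])] TOP [([214.4, 139.2], [208, 133, 14, 13, 134]), ([235.2, 156.1], [234, 154, 4, 5, 15]), ([295.1, 155.8], [240, 
[... 587 characters left out ...]
47.5], [311, 145, 24, 9, 83]), ([358.9, 191.5], [347, 150, 26, 67, 648]), ([289.5, 187.8], [277, 159, 25, 46, 523]), ([320.4, 193.0], [308, 159, 26, 53, 551])]
bar+ (array([627.4,  85.6, 136.9]), np.float64(1.9927345981897528)) bar- (array([ 620.9, -308.1,  164.5]), np.float64(13.111661447414821))
red (array([500.7, 346.2, 140.2]), np.float64(0.3430616095581638))
br (array([564.9, 343.6, 139.7]), np.float64(0.7114549126808073))
gr (array([628.3, 326.4, 147.6]), np.float64(1.5378117941055482))
bl (array([508.3, -92.5,  34.9]), np.float64(1.306940500901035))
or (array([ 481.9, -189.8,   32.1]), np.float64(0.4905451059497765))
ye (array([ 461.6, -321.9,   34.8]), np.float64(0.6983076011544755))
```

View pics/c1.png

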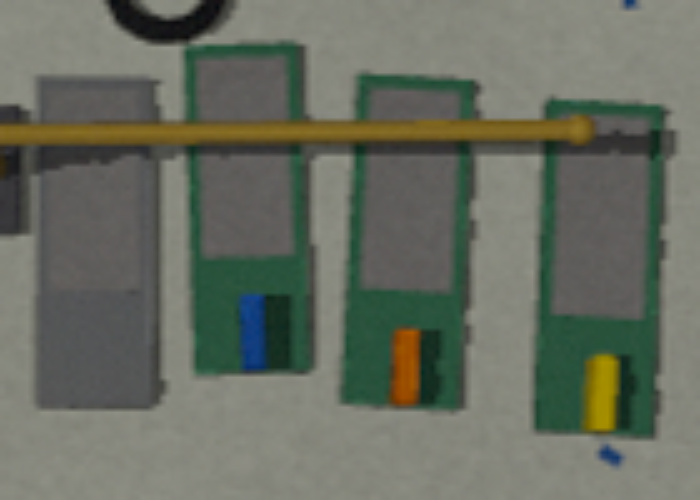

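The crop shows the grey tray's corners at about (37,78), (157,80), (157,407) and (37,405), the free bar ball at (580,129), and the loose trays slightly askew with ribs at (254,332), (406,367) and (602,392).

```bash
python3 - <<'E'
from h import *
S,T=cam('scene'),cam('top')
f=lambda p:(p[0]/5+240-.4,p[1]/5+130-.4)
e1=tri([(S,(300,183)),(T,(237,157))])[0];e2=tri([(S,(197,312)),(T,f((580,129)))]);print(e1,e2,np.degrees(np.arctan2(*(e1-e2[0])[:2])))
for n,q in dict(grey=[(37,78),(157,80),(157,407),(37,405)],a=[(186,45),(301,43),(312,372),(195,373)],b=[(358,74),(474,82),(463,408),(342,402)],c=[(547,100),(663,106),(655,437),(535,431)]).items():
    P=np.array([plane(T,f(p),12) for p in q]);v=P[0]+P[1]-P[2]-P[3];print(n,P.mean(0)[:2],np.degrees(np.arctan2(v[1],v[0])))
s=robot.read_state();Tt=np.eye(4);q=s['tool_rot'];Tt[:3,:3]=R.from_quat([q[1],q[2],q[3],q[0]]).as_matrix();Tt[:3,3]=s['eef_pos']
print(np.linalg.inv(Tt)@np.linalg.inv(cam('wrist')[1]),cam('wrist')[0])
E
```

```text
[627.4  85.6 136.9] (array([ 620.7, -292.1,  136.6]), np.float64(0.13754482308795965)) 1.0210465419601191
grey [575.7  16.3] -1.4059437749838908
a [596.9 -88.5] -0.15988080266987334
b [ 570.8 -198. ] -4.7055185844977565
c [ 548.8 -327.2] -4.669949005716172
[[  -0.    -1.    -0.3   72.1]
 [   1.    -0.    -0.    -0.3]
 [   0.    -0.3    1.  -143.6]
 [   0.     0.     0.     1. ]] [[276.5   0.  258.7]
 [  0.  276.5 191.9]
 [  0.    0.    1. ]]
```

```bash
cat >> h.py <<'E'
def pose():
    s=robot.read_state();q=s['tool_rot'];return R.from_quat([q[1],q[2],q[3],q[0]]),np.array(s['eef_pos']),s
def rel(x,y,z,yaw):
    "turn and shift (cm) to a tool-down pose; yaw of tool x, deg"
    R0,p0,s=pose();a=np.radians(yaw)
    R1=R.from_matrix(np.array([[np.cos(a),np.sin(a),0],[np.sin(a),-np.cos(a),0],[0,0,-1]]))
    print('to',x,y,z,yaw,'turn',(R0.inv()*R1).as_rotvec().round(4).tolist(),'cm',(R0.inv().apply(np.array([x,y,z])-p0)/10).round(2).tolist())
E
python3 - <<'E'
from h import *
rel(500,-150,260,178.9)
E
```

```text
to 500 -150 260 178.9 turn [-0.0, -0.0017, -2.6886] cm [39.06, -20.35, -2.89]
```

Emit:
{"name": "carry_out", "arguments": {"targets": "0 0 -1.5 20 -10 -2.9 8.5;0 0 -1.5 20 -10 -2.9 8.5;0 0 -1.5 20 -10 -2.9 8.5;0 0 -1.5 20 -10 -2.9 8.5;0 0 -1.5 20 -10 -2.9 8.5;0 0 -1.5 20 -10 -2.9 8.5;0 0 -2.689 39.1 -20.3 -2.9 8.5;0 0 -2.689 39.1 -20.3 -2.9 8.5;0 0 -2.689 39.1 -20.3 -2.9 8.5;0 0 -2.689 39.1 -20.3 -2.9 8.5;0 0 -2.689 39.1 -20.3 -2.9 8.5;0 0 -2.689 39.1 -20.3 -2.9 8.5;0 0 -2.689 39.1 -20.3 -2.9 8.5;0 0 -2.689 39.1 -20.3 -2.9 8.5;0 0 -2.689 39.1 -20.3 -2.9 8.5;0 0 -2.689 39.1 -20.3 -2.9 8.5;0 0 -2.689 39.1 -20.3 -2.9 8.5;0 0 -2.689 39.1 -20.3 -2.9 8.5;0 0 -2.689 39.1 -20.3 -2.9 8.5;0 0 -2.689 39.1 -20.3 -2.9 8.5"}}

```text
t: 2.1
eef_pos: [500.5, -150.5, 260.1]
tool_rot: [-0.0, 0.011, 1.0, 0.0]
contact_force: [-0.3, 0.2, 0.7]
finger_gap: 0.993
grasp_force: 0.0
```

```bash
python3 - <<'E'
from h import *
print(pose()[0].as_matrix(),pose()[1],pose()[2]['joint_pos'])
C=cam('wrist');im=robot.capture('wrist');cv2.imwrite('pics/w1.png',im);np.savez('pics/w1.npz',K=C[0],T=C[1],im=im)
for c in('blue','orange','yellow'):print(c,[(x.round(1).tolist(),s.tolist()) for x,s in blobs(im,c,100)[0]])
for y in(85,-292):print(proj(C,(624,y,137)))
E
```

```text
[[-1.  0. -0.]
 [ 0.  1.  0.]
 [ 0.  0. -1.]] [ 500.5 -150.5  260.1] [-0.5  0.3  1.3  0.   1.5 -2.1]
blue [([304.8, 169.0], [298, 150, 14, 40, 493])]
orange [([229.5, 151.6], [223, 133, 14, 39, 452])]
yellow [([473.8, 22.9], [460, 0, 27, 49, 735]), ([442.2, 41.6], [413, 21, 60, 42, 851]), ([131.0, 137.6], [120, 119, 23, 40, 799])]
[470.9 287. ]
[135.5 293.8]
```

View pics/w1.png

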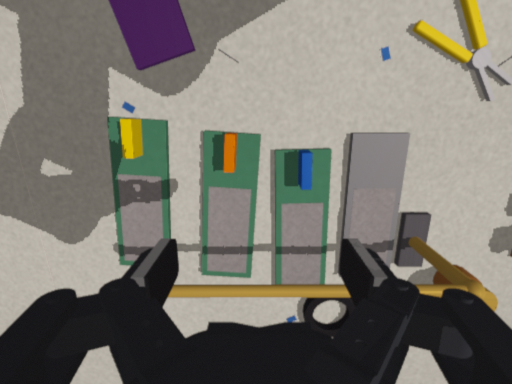

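The wrist view shows the tray fronts, mirrored: c (109,117)–(168,121), b (205,131)–(260,135), a (275,151)–(329,149), grey (351,133)–(408,132). The bar runs along row 291.

```bash
cat >> h.py <<'E'
def trays(C,im,gr=None):
    b,l=blobs(im,'green',400)
    for ce,s in sorted(b,key=lambda t:-t[0][0]):
        i=l[int(np.where(l[:,int(ce[0])]>0)[0][0])]*0
        lab=np.bincount(l[s[1]:s[1]+s[3],s[0]:s[0]+s[2]].ravel())[1:].argmax()+1;m=l==lab
        ys=np.arange(s[1]+6,min(s[1]+s[3]-4,265));L=[];Rr=[]
        for y in ys:
            k=np.where(m[y])[0]
            if len(k)>5:L.append((k[0]-.5,y));Rr.append((k[-1]+.5,y))
        out=[]
        for e in(L,Rr):
            P=np.array([plane(C,p,12)[:2] for p in e]);c=P.mean(0)
            vx,vy,x0,y0=cv2.fitLine(P.astype(np.float32),cv2.DIST_HUBER,0,.01,.01).ravel();out.append((np.degrees(np.arctan2(vy/vx,1)),(x0,y0)))
        f=[]
        for x in range(s[0]+8,s[0]+s[2]-8):
            k=np.where(m[:,x])[0]
            if len(k):f.append(plane(C,(x,k[0]-.5),12)[0])
        xr=np.median(f)+25;yy=[o[1][1]+np.tan(np.radians(o[0]))*(xr-o[1][0]) for o in out]
        print('tray px',ce.round(0),'yaw',out[0][0],out[1][0],'front x',np.median(f),'edges y at rib',yy,'mid',np.mean(yy))
E
python3 - <<'E'
from h import *
d=np.load('pics/w1.npz');C=(d['K'],d['T']);im=d['im'];trays(C,im)
print('grey front',[plane(C,p,12) for p in((351,132.5),(408,131.5))],'edges',[plane(C,p,12) for p in((399,230),(408,132),(345,240),(352,135))])
h=cv2.cvtColor(im,cv2.COLOR_BGR2HSV);m=cv2.inRange(h,(12,100,60),(35,255,255))
P=[]
for x in range(185,335,2):
    k=np.where(m[275:305,x])[0]
    if len(k)>4:P.append(plane(C,(x,275+k.mean()),137)[:2])
P=np.float32(P);v=cv2.fitLine(P,cv2.DIST_HUBER,0,.01,.01).ravel();print('bar x at y=-103',v[2]+(-103-v[3])*v[0]/v[1],'yaw',np.degrees(np.arctan2(-v[0]/v[1],1)))
T=cam('top')
for n,w,t in(('bl',(304.8,169),(290.2,195.7)),('or',(229.5,151.6),(320.9,202.5)),('ye',(131,137.6),(360,208.2))):print(n,tri([(C,w),(T,t)]),plane(C,w,44))
E
```

```text
tray px [301. 193.] yaw -0.3337966 -0.14735818 front x 482.8254583783428 edges y at rib [np.float64(-125.92928933065109), np.float64(-47.77162243356304)] mid -86.85045588210707
tray px [230. 182.] yaw -5.3168616 -5.3460593 front x 459.202898393606 edges y at rib [np.float64(-227.99047572435737), np.float64(-149.43855430760763)] mid -188.7145150159825
tray px [142. 167.] yaw -5.070579 -5.126314 front x 439.03848807009024 edges y at rib [np.float64(-358.10197107843226), np.float64(-277.1983833843197)] mid -317.650177231376
grey front [array([461.3, -20.8,  12. ]), array([461.7,  58.3,  12. ])] edges [array([610.6,  63.8,  12. ]), array([462.4,  58.4,  12. ]), array([625.6, -18.3,  12. ]), array([464.7, -19.1,  12. ])]
bar x at y=-103 624.1635 yaw -1.350121
bl (array([508.1, -87.2,  31.4]), np.float64(0.8798426217560504)) [504.7 -89.   44. ]
or (array([ 485.5, -192.8,    3.2]), np.float64(0.9867958894769894)) [ 479.3 -187.5   44. ]
ye (array([ 460.7, -321.1,   25.7]), np.float64(0.6820863362182913)) [ 458.5 -312.8   44. ]
```

```bash
python3 - <<'E'
from h import *
rel(507,-87,17,179.75)
E
```

```text
to 507 -87 17 179.75 turn [0.0002, -0.0003, -0.0178] cm [-0.51, 6.36, 24.32]
```

Emit:
{"name": "carry_out", "arguments": {"targets": "0 0 -0.018 -0.5 6.4 5 4;0 0 -0.018 -0.5 6.4 10 4;0 0 -0.018 -0.5 6.4 15 4;0 0 -0.018 -0.5 6.4 17 4;0 0 -0.018 -0.5 6.4 18 4;0 0 -0.018 -0.5 6.4 20 4;0 0 -0.018 -0.5 6.4 22 4;0 0 -0.018 -0.5 6.4 23.5 4;0 0 -0.018 -0.5 6.4 24.3 4;0 0 -0.018 -0.5 6.4 24.3 4;0 0 -0.018 -0.5 6.4 24.3 0.8;0 0 -0.018 -0.5 6.4 24.3 0.8;0 0 -0.018 -0.5 6.4 24.3 0.8;0 0 -0.018 -0.5 6.4 24.3 0.8;0 0 -0.018 -0.5 6.4 24.3 0.8;0 0 -0.018 -0.5 6.4 24.3 0.8;0 0 -0.018 -0.5 6.4 24.3 0.8", "grip_force": 40}}

```text
t: 3.85
eef_pos: [507.5, -86.9, 18.5]
tool_rot: [0.001, 0.001, 1.0, -0.0]
contact_force: [0.1, -0.2, 6.7]
finger_gap: 0.159
grasp_force: 40.7
```

Emit:
{"name": "carry_out", "arguments": {"targets": "0 0 0.017 1.0 0.5 0 0.8;0 0 0.017 2.0 1.3 0 0.8;0 0 0.017 2.3 2.0 0 0.8;0 0 0.017 2.3 2.3 0 0.8;0 0 0.017 2.3 2.5 0 0.8;0 0 0.017 2.3 2.6 0 0.8;0 0 0.017 2.3 2.7 0 0.8;0 0 0.017 2.3 2.75 0 0.8;0 0 0.017 2.3 2.8 0 0.8;0 0 0.017 2.3 2.8 0 0.8"}}

```text
t: 4.85
eef_pos: [485.0, -59.8, 18.5]
tool_rot: [0.002, 0.009, 1.0, -0.001]
contact_force: [-0.9, -8.0, 7.9]
finger_gap: 0.158
grasp_force: 41.0
```

Emit:
{"name": "carry_out", "arguments": {"targets": "0 0 0 0 0.05 0 0.8;0 0 0 0 0.1 0 0.8;0 0 0 0 0.15 0 0.8;0 0 0 0 0.15 0 0.8"}}

```text
t: 5.25
eef_pos: [485.0, -59.7, 18.6]
tool_rot: [0.001, 0.009, 1.0, -0.002]
contact_force: [-4.2, -17.5, 8.0]
finger_gap: 0.157
grasp_force: 41.1
```

Emit:
{"name": "carry_out", "arguments": {"targets": "0 0 0 0 0 0 4;0 0 0 0 0 0 4;0 0 0 0 0 0 4;0 0 0 0 0 -3 4;0 0 0 0 0 -8 4;0 0 0.07 0 -5 -13 4;0 0 0.07 0 -10 -18 4;0 0 0.07 0 -12.9 -20 4;0 0 0.07 0 -12.9 -20 4;0 0 0.07 0 -12.9 -20 4;0 0 0.07 0 -12.9 -20 4"}}

```text
t: 6.35
eef_pos: [481.2, -185.3, 216.5]
tool_rot: [-0.001, 0.044, 0.999, 0.001]
contact_force: [-0.1, 0.0, -0.2]
finger_gap: 0.471
grasp_force: 0.0
```

```bash
python3 - <<'E'
from h import *
C=cam('wrist');im=robot.capture('wrist');cv2.imwrite('pics/w2.png',im);np.savez('pics/w2.npz',K=C[0],T=C[1],im=im)
print(pose()[1],pose()[2]['finger_gap']);trays(C,im)
rel(484,-189,17,174.7)
E
```

```text
[ 481.1 -184.8  216.1] 0.4700051515765035
tray px [354. 186.] yaw -1.2219663 -1.2332759 front x 460.1735481086756 edges y at rib [np.float64(-100.57854871016092), np.float64(-19.63612911150625)] mid -60.10733891083358
tray px [255. 202.] yaw -5.3000355 -5.305429 front x 457.62421167321907 edges y at rib [np.float64(-228.06387238882593), np.float64(-149.30825280875476)] mid -188.68606259879033
tray px [158. 186.] yaw -5.131215 -5.289553 front x 437.11115868372883 edges y at rib [np.float64(-357.84132152728256), np.float64(-277.13860168504397)] mid -317.48996160616326
to 484 -189 17 174.7 turn [0.0016, -0.0022, 0.0054] cm [-0.37, -0.43, 19.91]
```

View pics/w2.png

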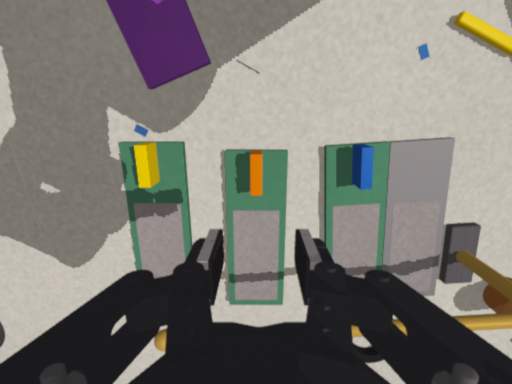

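Tray a is flush: its front (325,145)–(387,142) continues the grey front (389,142)–(452,138). Next is tray b.

Emit:
{"name": "carry_out", "arguments": {"targets": "0 0 0.005 -0.3 -0.4 5 4;0 0 0.005 -0.3 -0.4 10 4;0 0 0.005 -0.3 -0.4 14 4;0 0 0.005 -0.3 -0.4 16 4;0 0 0.005 -0.3 -0.4 18 4;0 0 0.005 -0.3 -0.4 19.2 4;0 0 0.005 -0.3 -0.4 19.9 4;0 0 0.005 -0.3 -0.4 19.9 4;0 0 0.005 -0.3 -0.4 19.9 0.8;0 0 0.005 -0.3 -0.4 19.9 0.8;0 0 0.005 -0.3 -0.4 19.9 0.8;0 0 0.005 -0.3 -0.4 19.9 0.8;0 0 0.005 -0.3 -0.4 19.9 0.8;0 0 0.005 -0.3 -0.4 19.9 0.8;0 0 0.005 -0.3 -0.4 19.9 0.8"}}

```text
t: 7.9
eef_pos: [484.6, -190.4, 19.2]
tool_rot: [0.001, 0.046, 0.999, -0.0]
contact_force: [-0.6, 2.3, 6.8]
finger_gap: 0.162
grasp_force: 40.3
```

```bash
python3 - <<'E'
from h import *
R0,p,s=pose();print(p,s['finger_gap'],s['grasp_force'],s['contact_force'])
rel(p[0]+0.7,-143,p[2],178.8);rel(p[0]+.7,-139.8,p[2],178.8)
E
```

```text
[ 484.6 -190.4   19.2] 0.16227084235473366 40.349732637405396 [-0.6  2.3  6.8]
to 485.2871396777075 -143 19.216810087601385 178.8 turn [-0.0006, 0.0015, -0.072] cm [0.37, 4.73, -0.0]
to 485.2871396777075 -139.8 19.216810087601385 178.8 turn [-0.0006, 0.0015, -0.072] cm [0.4, 5.05, -0.0]
```

Emit:
{"name": "carry_out", "arguments": {"targets": "0 0 -0.072 0 0.3 0 0.8;0 0 -0.072 0.2 1 0 0.8;0 0 -0.072 0.4 2 0 0.8;0 0 -0.072 0.4 3 0 0.8;0 0 -0.072 0.4 4 0 0.8;0 0 -0.072 0.4 4.6 0 0.8;0 0 -0.072 0.4 4.8 0 0.8;0 0 -0.072 0.4 4.9 0 0.8;0 0 -0.072 0.4 5.0 0 0.8;0 0 -0.072 0.4 5.05 0 0.8;0 0 -0.072 0.4 5.1 0 0.8;0 0 -0.072 0.4 5.15 0 0.8;0 0 -0.072 0.4 5.15 0 0.8"}}

```text
t: 9.2
eef_pos: [485.7, -139.8, 19.2]
tool_rot: [0.001, 0.011, 1.0, -0.001]
contact_force: [-1.2, -8.5, 7.6]
finger_gap: 0.156
grasp_force: 40.4
```

Emit:
{"name": "carry_out", "arguments": {"targets": "0 0 0 0 0.1 0 0.8;0 0 0 0 0.15 0 0.8;0 0 0 0 0.15 0 0.8;0 0 0 0 0.15 0 4;0 0 0 0 0 0 4;0 0 0 0 0 0 4;0 0 0 0 0 -3 4;0 0 0 0 0 -8 4;0 0 0.07 1 -5 -13 4;0 0 0.07 2 -10 -18 4;0 0 0.07 2.1 -13 -20 4;0 0 0.07 2.1 -15 -20 4;0 0 0.07 2.1 -15 -20 4;0 0 0.07 2.1 -15 -20 4"}}

```text
t: 10.6
eef_pos: [460.6, -288.2, 217.9]
tool_rot: [-0.0, 0.046, 0.999, 0.0]
contact_force: [-0.2, 0.0, -0.9]
finger_gap: 0.465
grasp_force: 0.0
```

```bash
python3 - <<'E'
from h import *
C=cam('wrist');im=robot.capture('wrist');cv2.imwrite('pics/w3.png',im);np.savez('pics/w3.npz',K=C[0],T=C[1],im=im)
print(pose()[1],pose()[2]['finger_gap']);trays(C,im)
rel(463,-318.5,17,174.8)
E
```

```text
[ 460.6 -287.3  217.5] 0.46635908912298096
tray px [400. 201.] yaw -1.2791733 -1.1884525 front x 459.2099384421905 edges y at rib [np.float64(-180.7324501200615), np.float64(-19.252384808301898)] mid -99.9924174641817
tray px [238. 197.] yaw -5.2582827 -5.9372196 front x 436.164549954658 edges y at rib [np.float64(-358.1381633685006), np.float64(-279.06321612414695)] mid -318.6006897463238
to 463 -318.5 17 174.8 turn [0.0015, -0.0013, -0.0003] cm [-0.55, -3.11, 20.05]
```

View pics/w3.png

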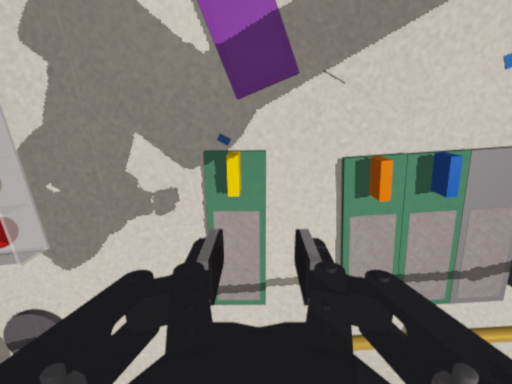

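Trays a and b are flush and in line, with fronts (343,158)–(404,155)–(466,151). Tray c's front is at (205,151)–(266,151).

Emit:
{"name": "carry_out", "arguments": {"targets": "0 0 0 -0.5 -3.1 5 4;0 0 0 -0.5 -3.1 10 4;0 0 0 -0.5 -3.1 14 4;0 0 0 -0.5 -3.1 16 4;0 0 0 -0.5 -3.1 18 4;0 0 0 -0.5 -3.1 19.2 4;0 0 0 -0.5 -3.1 20 4;0 0 0 -0.5 -3.1 20 4;0 0 0 -0.5 -3.1 20 0.8;0 0 0 -0.5 -3.1 20 0.8;0 0 0 -0.5 -3.1 20 0.8;0 0 0 -0.5 -3.1 20 0.8;0 0 0 -0.5 -3.1 20 0.8;0 0 0 -0.5 -3.1 20 0.8;0 0 0 -0.5 -3.1 20 0.8"}}

```text
t: 12.15
eef_pos: [463.4, -319.8, 19.3]
tool_rot: [0.001, 0.045, 0.999, -0.001]
contact_force: [0.6, 0.9, 5.9]
finger_gap: 0.156
grasp_force: 40.4
```

```bash
python3 - <<'E'
from h import *
R0,p,s=pose();print(p,s['finger_gap'],s['grasp_force'],s['contact_force'])
rel(p[0]+20.2,-223,p[2],178.8);rel(p[0]+20.2,-219.8,p[2],178.8)
E
```

```text
[ 463.4 -319.8   19.3] 0.15630549229109061 40.4430627822876 [0.6 0.9 5.9]
to 483.64844078448215 -223 19.302250003829666 178.8 turn [-0.0011, 0.0014, -0.0698] cm [-1.13, 9.82, -0.01]
to 483.64844078448215 -219.8 19.302250003829666 178.8 turn [-0.0011, 0.0014, -0.0698] cm [-1.11, 10.14, -0.01]
```

Emit:
{"name": "carry_out", "arguments": {"targets": "0 0 -0.07 -0.2 1 0 0.8;0 0 -0.07 -0.5 2.5 0 0.8;0 0 -0.07 -0.8 4.5 0 0.8;0 0 -0.07 -1.1 6.5 0 0.8;0 0 -0.07 -1.1 8 0 0.8;0 0 -0.07 -1.1 9.2 0 0.8;0 0 -0.07 -1.1 9.6 0 0.8;0 0 -0.07 -1.1 9.8 0 0.8;0 0 -0.07 -1.1 9.95 0 0.8;0 0 -0.07 -1.1 10.05 0 0.8;0 0 -0.07 -1.1 10.15 0 0.8;0 0 -0.07 -1.1 10.25 0 0.8;0 0 -0.07 -1.1 10.25 0 0.8"}}

```text
t: 13.45
eef_pos: [484.1, -219.8, 19.4]
tool_rot: [0.001, 0.011, 1.0, -0.002]
contact_force: [-1.1, -7.4, 5.5]
finger_gap: 0.15
grasp_force: 40.3
```

Emit:
{"name": "carry_out", "arguments": {"targets": "0 0 0 0 0.1 0 0.8;0 0 0 0 0.2 0 0.8;0 0 0 0 0.2 0 0.8;0 0 0 0 0.2 0 4;0 0 0 0 0 0 4;0 0 0 0 0 0 4;0 0 0 0 0 -3 4;0 0 0 0 0 -8 4;0 0 0 0 3 -13 4;0 0 0 0 7 -18 4;0 0 0 0 10 -22 4;0 0 0 0 10 -22 4;0 0 0 0 10 -22 4"}}

```text
t: 14.75
eef_pos: [486.0, -117.0, 240.8]
tool_rot: [0.002, 0.009, 1.0, -0.001]
contact_force: [0.2, 0.2, -0.9]
finger_gap: 0.472
grasp_force: 0.0
```

```bash
python3 - <<'E'
from h import *
C=cam('wrist');im=robot.capture('wrist');cv2.imwrite('pics/w4.png',im);np.savez('pics/w4.npz',K=C[0],T=C[1],im=im)
print(pose()[1],pose()[2]['finger_gap']);trays(C,im)
b=robot.capture('top');a=robot.capture('scene');S,T=cam('scene'),cam('top')
bs=blobs(a,'blue')[0]+blobs(a,'red')[0];bt=blobs(b,'blue')[0]+blobs(b,'red')[0]
print([(x.round(1).tolist(),s[4]) for x,s in bt if x[0]<230]);print([(x.round(1).tolist(),s[4]) for x,s in bs if x[0]>290 and x[1]<130])
for c,st,en in (('c',20,0),):pass
cv2.imwrite('pics/bands.png',np.hstack([cv2.resize(b[140:240,125:205],None,fx=5,fy=5,interpolation=2),cv2.resize(a[85:185,255:335+30],None,fx=5,fy=5,interpolation=2)[:, :400]]))
E
```

```text
[ 485.5 -117.8  238.7] 0.466839711265585
tray px [245. 189.] yaw -1.2725706 -2.3111992 front x 458.14057559240615 edges y at rib [np.float64(-258.7676278480247), np.float64(-19.264958785178504)] mid -139.0162933166016
[([159.5, 158.3], np.int32(55)), ([155.7, 177.5], np.int32(59)), ([154.8, 197.4], np.int32(62))]
[([325.8, 112.4], np.int32(73)), ([344.1, 123.4], np.int32(69)), ([306.1, 103.6], np.int32(75))]
```

View pics/w4.png

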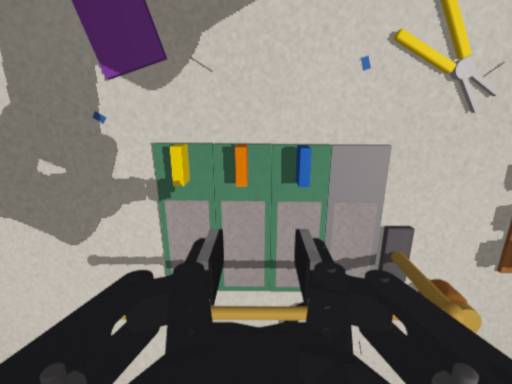

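View pics/bands.png

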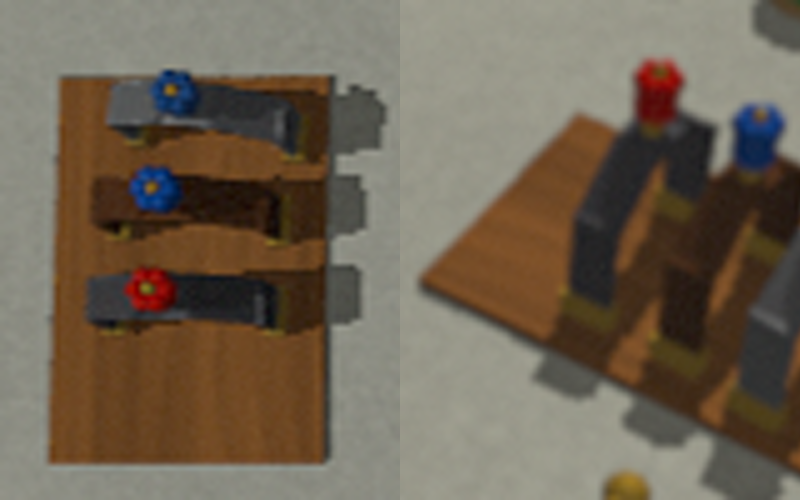

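All four tray fronts lie on row 144 and the seams are closed, so the trays are done. Three bands are present (grey, brown and steel), standing nearly along world y, with buds in the crop at (172,92), (153,188) and (149,288). Next I look at them from near.

```bash
python3 - <<'E'
from h import *
rel(480,330,300,180)
E
```

```text
to 480 330 300 180 turn [0.001, -0.0022, -0.0211] cm [1.46, 44.85, -6.26]
```

Emit:
{"name": "carry_out", "arguments": {"targets": "0 0 -0.02 0.3 5 -6.2 8;0 0 -0.02 0.3 10 -6.2 8;0 0 -0.02 0.6 15 -6.2 8;0 0 -0.02 0.9 20 -6.2 8;0 0 -0.02 1 25 -6.2 8;0 0 -0.02 1.5 30 -6.2 8;0 0 -0.02 1.5 35 -6.2 8;0 0 -0.02 1.5 40 -6.2 8;0 0 -0.02 1.5 43 -6.2 8;0 0 -0.02 1.5 44.8 -6.2 8;0 0 -0.02 1.5 44.8 -6.2 8;0 0 -0.02 1.5 44.8 -6.2 8;0 0 -0.02 1.5 44.8 -6.2 8;0 0 -0.02 1.5 44.8 -6.2 8"}}

```text
t: 16.3
eef_pos: [480.1, 328.5, 300.2]
tool_rot: [-0.0, 0.001, 1.0, -0.0]
contact_force: [0.6, 0.2, -0.2]
finger_gap: 0.936
grasp_force: 0.0
```

```bash
python3 - <<'E'
from h import *
C=cam('wrist');im=robot.capture('wrist');cv2.imwrite('pics/w5.png',im);np.savez('pics/w5.npz',K=C[0],T=C[1],im=im)
print(pose()[1],pose()[2]['joint_pos'])
for c in('blue','red'):print(c,[(x.round(1).tolist(),s.tolist()) for x,s in blobs(im,c,60)[0]])
for p in((500.7,346,140),(565,344,140),(628,326,147)):print(proj(C,p))
E
```

```text
[480.1 328.7 300.4] [ 0.4  0.4  1.1 -0.   1.7 -1.2]
blue [([499.0, 2.7], [487, 0, 25, 8, 148]), ([7.6, 164.1], [0, 146, 20, 36, 557]), ([269.9, 247.4], [258, 234, 26, 28, 492]), ([260.1, 290.8], [249, 277, 23, 29, 441])]
red [([273.1, 197.4], [260, 184, 28, 28, 543])]
[273.7 194.2]
[271.4 244.8]
[256.8 292.8]
```

View pics/w5.png

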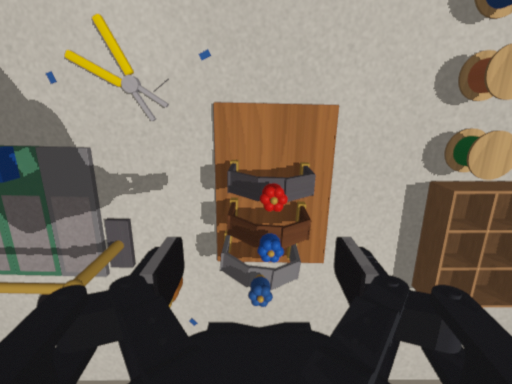

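```bash
python3 - <<'E'
from h import *
d=np.load('pics/w5.npz');C=(d['K'],d['T']);im=d['im'];S,T=cam('scene'),cam('top')
for n,w,t,s in(('red',(273.1,197.4),(154.8,197.4),(306.1,103.6)),('br',(269.9,247.4),(155.7,177.5),(325.8,112.4)),('gr',(260.1,290.8),(159.5,158.3),(344.1,123.4))):
    print(n,tri([(C,w),(T,t),(S,s)]),tri([(C,w),(T,t)])[0],plane(C,w,143))
cv2.imwrite('pics/c5.png',cv2.resize(im[150:320,205:335],None,fx=4.6,fy=3.5,interpolation=2)[:, :])
E
```

```text
red (array([503. , 345.5, 140.5]), np.float64(1.4304428341678594)) [501.5 344.7 149.3] [503.7 345.2 143. ]
br (array([566.4, 342.5, 141.1]), np.float64(1.4468928462318058)) [564.6 342.1 147.6] [566.9 342.1 143. ]
gr (array([627.9, 330.5, 141.1]), np.float64(1.4354531899654843)) [626.4 330.5 145.5] [628.  330.1 143. ]
```

View pics/c5.png

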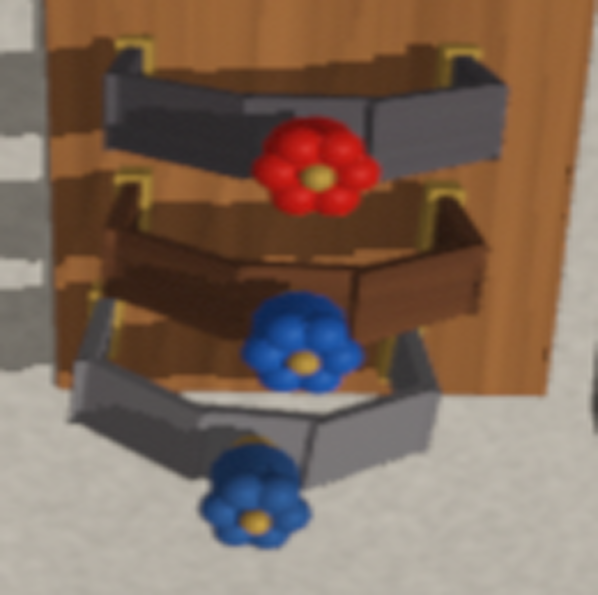

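The crop shows feet and shoulder corners: steel (115,38)–(480,47), brown (115,170)–(467,185), grey shoulders (72,420)–(432,453).

```bash
python3 - <<'E'
from h import *
d=np.load('pics/w5.npz');C=(d['K'],d['T'])
f=lambda p:(p[0]/4.6+205-.4,p[1]/3.5+150-.4)
for n,a,b,z in(('steel',(115,38),(480,47),18),('steel s',(105,145),(500,157),90),('brown',(115,170),(467,185),18),('brown s',(103,278),(480,305),90),('grey s',(72,420),(432,453),90)):
    A,B=plane(C,f(a),z),plane(C,f(b),z);v=B-A;print(n,A[:2],B[:2],'span',np.hypot(*v[:2]),'dir',np.degrees(np.arctan2(v[1],v[0])))
rel(503,345.5,300,183.5);rel(503,345.5,125,182.5)
E
```

```text
steel [483.  283.6] [487.4 407.1] span 123.58155519903683 dir 87.93958735265689
steel s [511.4 287.1] [516.5 401.8] span 114.87354748336642 dir 87.42738170196701
brown [544.5 281.6] [552.2 405.7] span 124.32206191666306 dir 86.44120908880973
brown s [566.4 284.5] [578.5 399. ] span 115.12736940065247 dir 83.95461661776558
grey s [630.5 272.4] [646.7 386.9] span 115.66687958164567 dir 81.9633224175413
to 503 345.5 300 183.5 turn [-0.0001, -0.0, -0.0636] cm [-2.29, 1.69, 0.04]
to 503 345.5 125 182.5 turn [-0.0001, -0.0, -0.0461] cm [-2.29, 1.69, 17.54]
```

Emit:
{"name": "carry_out", "arguments": {"targets": "0 0 0.04 -2.3 1.7 3 6;0 0 0.04 -2.3 1.7 7 6;0 0 0.04 -2.3 1.7 10 6;0 0 0.04 -2.3 1.7 13 6;0 0 0.04 -2.3 1.7 15 6;0 0 0.04 -2.3 1.7 16.5 6;0 0 0.04 -2.3 1.7 17.6 6;0 0 0.04 -2.3 1.7 17.6 6;0 0 0.04 -2.3 1.7 17.6 6;0 0 0.04 -2.3 1.7 17.6 2;0 0 0.04 -2.3 1.7 17.6 2;0 0 0.04 -2.3 1.7 17.6 2;0 0 0.04 -2.3 1.7 17.6 2;0 0 0.04 -2.3 1.7 17.6 2;0 0 0.04 -2.3 1.7 17.6 2;0 0 0.04 -2.3 1.7 17.6 2", "grip_force": 60}}

```text
t: 17.95
eef_pos: [503.0, 346.7, 124.8]
tool_rot: [0.0, 0.02, 1.0, 0.0]
contact_force: [0.0, -1.8, 5.6]
finger_gap: 0.289
grasp_force: 59.2
```

```bash
python3 - <<'E'
from h import *
R0,p,s=pose();print(p,s['finger_gap'],s['grasp_force'],s['contact_force'])
rel(p[0],p[1],300,177.5);rel(560,70,300,130);rel(622,-200,300,89);
E
```

```text
[503.  346.7 124.8] 0.28928536274702654 59.166807532310486 [ 0.  -1.8  5.6]
to 502.96389108743443 346.7366193157662 300 177.5 turn [0.0003, 0.0009, 0.0028] cm [-0.02, 0.01, -17.52]
to 560 70 300 130 turn [0.0007, 0.0007, 0.8318] cm [-6.84, -27.41, -17.52]
to 622 -200 300 89 turn [0.0009, 0.0005, 1.5474] cm [-14.14, -54.14, -17.52]
```

Emit:
{"name": "carry_out", "arguments": {"targets": "0 0 0 0 0 -1 2;0 0 0 0 0 -3 2;0 0 0 0 0 -6 2;0 0 0 0 0 -9 2;0 0 0 0 0 -12 2;0 0 0 0 0 -15 2;0 0 0 0 0 -17 2;0 0 0.1 -1 -2 -17.5 2;0 0 0.2 -2 -5 -17.5 2;0 0 0.3 -3 -8.5 -17.5 2;0 0 0.4 -4 -12 -17.5 2;0 0 0.5 -5 -16 -17.5 2;0 0 0.6 -6 -20 -17.5 2;0 0 0.7 -7 -24 -17.5 2;0 0 0.8 -8 -28 -17.5 2;0 0 0.9 -9 -32 -17.5 2;0 0 1.0 -10 -36 -17.5 2;0 0 1.1 -11 -40 -17.5 2;0 0 1.2 -12 -43 -17.5 2;0 0 1.3 -13 -46 -17.5 2"}}

```text
t: 19.95
eef_pos: [613.8, -119.6, 299.4]
tool_rot: [-0.0, 0.623, 0.782, 0.0]
contact_force: [0.4, -0.8, -0.5]
finger_gap: 0.286
grasp_force: 59.0
```

Emit:
{"name": "carry_out", "arguments": {"targets": "0 0 0.08 -1.3 -2.5 0 2;0 0 0.16 -2.1 -5 0 2;0 0 0.25 -2.3 -7.2 0 2;0 0 0.25 -2.3 -7.8 0 2;0 0 0.25 -2.3 -7.8 0 2;0 0 0.25 -2.3 -7.8 0 2"}}

```text
t: 20.55
eef_pos: [543.7, -158.0, 299.4]
tool_rot: [0.0, 0.713, 0.701, 0.0]
contact_force: [0.8, 0.0, -0.8]
finger_gap: 0.283
grasp_force: 59.2
```

```bash
python3 - <<'E'
from h import *
rel(622,-200,300,88.8);rel(622,-200,160,88.8)
im=robot.capture('wrist');cv2.imwrite('pics/w6.png',im)
E
```

```text
to 622 -200 300 88.8 turn [0.0003, -0.0001, 0.0031] cm [-4.06, 7.9, -0.06]
to 622 -200 160 88.8 turn [0.0003, -0.0001, 0.0031] cm [-4.07, 7.89, 13.94]
```

View pics/w6.png

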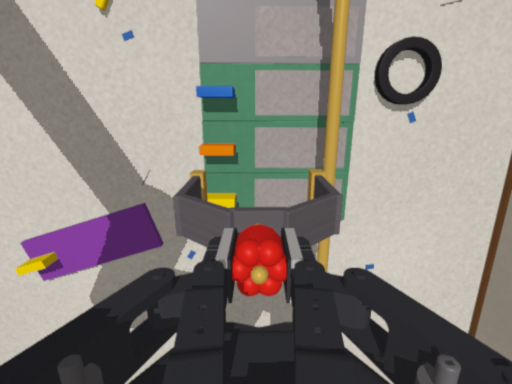

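The band (feet at (197,175) and (318,175), bud at (259,265)) sits square in the grip. I can now hang it.

Emit:
{"name": "carry_out", "arguments": {"targets": "0 0 0.003 -2 3 0 2;0 0 0.003 -4 6 0 2;0 0 0.003 -4.1 7.9 0 2;0 0 0.003 -4.1 7.9 0 2;0 0 0.003 -4.1 7.9 2 2;0 0 0.003 -4.1 7.9 4.5 2;0 0 0.003 -4.1 7.9 7 2;0 0 0.003 -4.1 7.9 9.5 2;0 0 0.003 -4.1 7.9 12 2;0 0 0.003 -4.1 7.9 13.2 2;0 0 0.003 -4.1 7.9 13.6 2;0 0 0.003 -4.1 7.9 13.8 2;0 0 0.003 -4.1 7.9 13.8 2"}}

```text
t: 21.9
eef_pos: [621.7, -201.0, 162.3]
tool_rot: [0.001, 0.715, 0.699, 0.0]
contact_force: [0.5, 0.6, -1.5]
finger_gap: 0.286
grasp_force: 59.4
```

Emit:
{"name": "carry_out", "arguments": {"targets": "0 0 0 0 0 0.1 2;0 0 0 0 0 0.2 2;0 0 0 0 0 0.3 2;0 0 0 0 0 0.4 2;0 0 0 0 0 0.4 2"}}

```text
t: 22.4
eef_pos: [621.4, -201.0, 158.2]
tool_rot: [0.001, 0.715, 0.699, 0.0]
contact_force: [-1.8, 0.1, 4.4]
finger_gap: 0.288
grasp_force: 60.1
```

Emit:
{"name": "carry_out", "arguments": {"targets": "0 0 0 0 0 0 2.7;0 0 0 0 0 0 3.2;0 0 0 0 0 0 4;0 0 0 0 0 0 6;0 0 0 0 0 0 6;0 0 0 0 0 -1 6;0 0 0 0 0 -3 6;0 0 0 0 0 -7 6;0 0 0 0 0 -12 6;0 0 0 0 0 -14 6;0 0 0 0 0 -14 6"}}

```text
t: 23.5
eef_pos: [621.9, -201.2, 302.1]
tool_rot: [0.004, 0.715, 0.699, 0.001]
contact_force: [-0.5, 0.4, -0.4]
finger_gap: 0.703
grasp_force: 0.0
```

```bash
cat >> h.py <<'E'
def buds():
    a=robot.capture('scene');b=robot.capture('top');S,T=cam('scene'),cam('top');o=[]
    for c in('blue','red'):
        A=[x for x,s in blobs(a,c,25)[0]];B=[x for x,s in blobs(b,c,25)[0]]
        for p in A:
            for q in B:
                X,e=tri([(S,p),(T,q)])
                if e<4 and 125<X[2]<200: o.append(1);print(c,X,'err',e,p.round(0),q.round(0))
    return a,b
E
python3 - <<'E'
from h import *
a,b=buds();cv2.imwrite('pics/s2.png',a)
C=cam('wrist');im=robot.capture('wrist');print(cam('wrist') and [(x.round(1),plane(C,x,177)) for x,s in blobs(im,'red',60)[0]])
print(pose()[1])
rel(566.4,342.5,300,175.7)
E
```

```text
blue [565.6 344.1 138.3] err 0.4187427896545902 [326. 112.] [156. 178.]
blue [627.6 332.1 138.6] err 0.741176156156925 [344. 123.] [159. 158.]
[(array([257.5, 186.4]), array([ 620.1, -200.6,  177. ]))]
[ 621.  -200.8  296.3]
to 566.4 342.5 300 175.7 turn [-0.0007, -0.0021, -1.5188] cm [54.19, -6.71, -0.31]
```

View pics/s2.png

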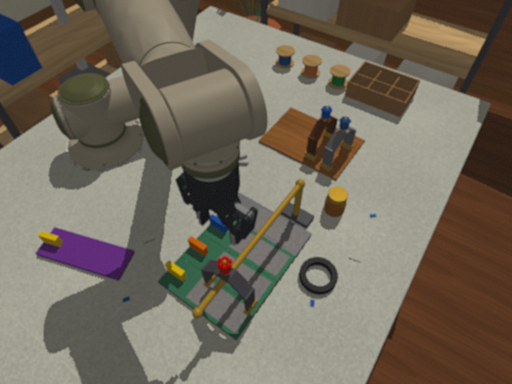

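The steel band hangs upright on the bar with its bud at (225,265). Next is the brown band.

Emit:
{"name": "carry_out", "arguments": {"targets": "0 0 -0.1 3 0 0 6;0 0 -0.25 8 -1 0 6;0 0 -0.4 13 -2 0 6;0 0 -0.55 18 -2.5 0 6;0 0 -0.7 23 -3 0 6;0 0 -0.85 28 -3.5 0 6;0 0 -1.0 33 -4 0 6;0 0 -1.15 38 -5 0 6;0 0 -1.3 43 -5.5 0 6;0 0 -1.45 48 -6 0 6;0 0 -1.52 52 -6.7 0 6;0 0 -1.52 54.2 -6.7 0 6;0 0 -1.52 54.2 -6.7 0 6;0 0 -1.52 54.2 -6.7 0 6;0 0 -1.52 54.2 -6.7 0 6;0 0 -1.52 54.2 -6.7 0 6"}}

```text
t: 25.25
eef_pos: [567.1, 341.2, 297.3]
tool_rot: [-0.0, 0.038, 0.999, -0.0]
contact_force: [-0.5, 1.0, -0.0]
finger_gap: 0.703
grasp_force: 0.0
```

```bash
python3 - <<'E'
from h import *
R0,p,s=pose();print(p,s['joint_pos']);C=cam('wrist');im=robot.capture('wrist')
print([(x.round(1),plane(C,x,143)) for x,s in blobs(im,'blue',60)[0]])
rel(566.4,342.5,124.5,175.4)
E
```

```text
[567.1 341.2 297.3] [ 0.4  0.6  0.8 -0.   1.8 -1.1]
[(array([20.6, 28.6]), array([403.4, 125.7, 143. ])), (array([259. , 177.8]), array([566.9, 341.9, 143. ])), (array([252.8, 229.2]), array([628., 330., 143.]))]
to 566.4 342.5 124.5 175.4 turn [-0.0001, -0.0001, 0.0048] cm [0.08, 0.12, 17.29]
```

Emit:
{"name": "carry_out", "arguments": {"targets": "0 0 0.005 0 0.1 3 6;0 0 0.005 0 0.1 7 6;0 0 0.005 0 0.1 10 6;0 0 0.005 0 0.1 13 6;0 0 0.005 0 0.1 15 6;0 0 0.005 0 0.1 16.5 6;0 0 0.005 0 0.1 17.3 6;0 0 0.005 0 0.1 17.3 6;0 0 0.005 0 0.1 17.3 6;0 0 0.005 0 0.1 17.3 2;0 0 0.005 0 0.1 17.3 2;0 0 0.005 0 0.1 17.3 2;0 0 0.005 0 0.1 17.3 2;0 0 0.005 0 0.1 17.3 2;0 0 0.005 0 0.1 17.3 2;0 0 0.005 0 0.1 17.3 2"}}

```text
t: 26.9
eef_pos: [567.1, 343.5, 124.9]
tool_rot: [0.0, 0.039, 0.999, 0.0]
contact_force: [0.5, -1.5, 4.9]
finger_gap: 0.285
grasp_force: 59.1
```

```bash
python3 - <<'E'
from h import *
R0,p,s=pose();print(p,s['finger_gap'],s['grasp_force'],s['contact_force'])
rel(623.6,-120,300,88.8)
E
```

```text
[567.1 343.5 124.9] 0.2849615246069331 59.07882571220398 [ 0.5 -1.5  4.9]
to 623.6 -120 300 88.8 turn [0.001, 0.0006, 1.5129] cm [-9.3, -45.75, -17.52]
```

Emit:
{"name": "carry_out", "arguments": {"targets": "0 0 0 0 0 -1 2;0 0 0 0 0 -3 2;0 0 0 0 0 -6 2;0 0 0 0 0 -9 2;0 0 0 0 0 -12 2;0 0 0 0 0 -15 2;0 0 0 0 0 -17 2;0 0 0.1 -0.6 -2.5 -17.5 2;0 0 0.2 -1.2 -6 -17.5 2;0 0 0.33 -2 -10 -17.5 2;0 0 0.46 -2.8 -14 -17.5 2;0 0 0.59 -3.6 -18 -17.5 2;0 0 0.72 -4.4 -22 -17.5 2;0 0 0.85 -5.2 -26 -17.5 2;0 0 0.98 -6 -30 -17.5 2;0 0 1.11 -6.8 -34 -17.5 2;0 0 1.24 -7.6 -38 -17.5 2;0 0 1.37 -8.4 -41.5 -17.5 2;0 0 1.46 -9 -44 -17.5 2;0 0 1.513 -9.3 -45.7 -17.5 2"}}

```text
t: 28.9
eef_pos: [623.6, -121.2, 299.0]
tool_rot: [-0.0, 0.716, 0.698, -0.0]
contact_force: [0.3, 1.1, -0.9]
finger_gap: 0.287
grasp_force: 59.1
```

Emit:
{"name": "carry_out", "arguments": {"targets": "0 0 0 0 0 0 2;0 0 0 0 0 0 2;0 0 0 0 0 0 2"}}

```text
t: 29.2
eef_pos: [623.6, -118.1, 299.6]
tool_rot: [-0.0, 0.714, 0.701, 0.0]
contact_force: [-0.2, -0.0, -0.9]
finger_gap: 0.284
grasp_force: 59.1
```

```bash
python3 - <<'E'
from h import *
R0,p,s=pose();print(p,s['finger_gap'])
rel(623.6,-120,162,88.8)
im=robot.capture('wrist');cv2.imwrite('pics/w7.png',im)
E
```

```text
[ 623.6 -118.1  299.6] 0.284110806615492
to 623.6 -120 162 88.8 turn [0.0001, -0.0003, 0.0024] cm [-0.2, 0.01, 13.76]
```

View pics/w7.png

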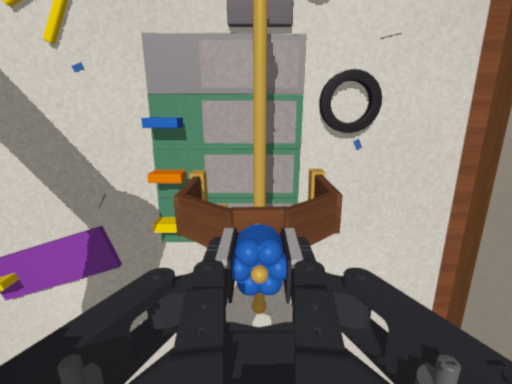

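The brown band sits square in the grip, centred over the bar (bar at column 259, feet at (200,175) and (316,175)). Lower it.

Emit:
{"name": "carry_out", "arguments": {"targets": "0 0 0 -0.2 0 2 2;0 0 0 -0.2 0 4.5 2;0 0 0 -0.2 0 7 2;0 0 0 -0.2 0 9.5 2;0 0 0 -0.2 0 12 2;0 0 0 -0.2 0 13.2 2;0 0 0 -0.2 0 13.6 2;0 0 0 -0.2 0 13.8 2;0 0 0 -0.2 0 13.9 2;0 0 0 -0.2 0 14 2;0 0 0 -0.2 0 14.1 2;0 0 0 -0.2 0 14.1 2;0 0 0 -0.2 0 14.1 2"}}

```text
t: 30.55
eef_pos: [623.6, -121.5, 158.5]
tool_rot: [0.0, 0.715, 0.7, 0.0]
contact_force: [0.0, -0.2, -0.8]
finger_gap: 0.284
grasp_force: 59.1
```

Emit:
{"name": "carry_out", "arguments": {"targets": "0 0 0 0 0 0.1 2;0 0 0 0 0 0.15 2;0 0 0 0 0 0.15 2"}}

```text
t: 30.85
eef_pos: [623.7, -121.5, 158.3]
tool_rot: [0.001, 0.714, 0.7, 0.0]
contact_force: [-1.9, 1.2, 7.6]
finger_gap: 0.285
grasp_force: 60.1
```

Emit:
{"name": "carry_out", "arguments": {"targets": "0 0 0 0 0 0 2.7;0 0 0 0 0 0 3.2;0 0 0 0 0 0 4;0 0 0 0 0 0 6;0 0 0 0 0 0 6;0 0 0 0 0 -1 6;0 0 0 0 0 -3 6;0 0 0 0 0 -7 6;0 0 0 0 0 -12 6;0 0 0 0 0 -14 6;0 0 0 0 0 -14 6;0 0 0 0 0 -14 6"}}

```text
t: 32.05
eef_pos: [623.4, -121.3, 296.8]
tool_rot: [-0.0, 0.714, 0.7, -0.0]
contact_force: [-0.8, -0.3, -1.5]
finger_gap: 0.701
grasp_force: 0.0
```

```bash
python3 - <<'E'
from h import *
C=cam('wrist');im=robot.capture('wrist');print([(x.round(1),plane(C,x,177)) for x,s in blobs(im,'blue',60)[0]+blobs(im,'red',60)[0]])
print(pose()[1]);buds()
rel(628,330.5,299,172)
E
```

```text
[(array([161.1, 120. ]), array([534.8, -55.6, 177. ])), (array([257.8, 186.5]), array([ 622.6, -121.1,  177. ])), (array([257.5, 257.9]), array([ 620.5, -200.2,  177. ]))]
[ 623.2 -121.3  295.9]
blue [627.4 331.9 138.3] err 0.5534631814403044 [344. 123.] [160. 158.]
to 628 330.5 299 172 turn [-0.0014, -0.0028, -1.4522] cm [45.19, -0.48, -0.31]
```

Emit:
{"name": "carry_out", "arguments": {"targets": "0 0 -0.1 3 0 0 6;0 0 -0.25 8 0 0 6;0 0 -0.4 13 0 0 6;0 0 -0.55 18 0 0 6;0 0 -0.7 23 0 0 6;0 0 -0.85 28 -0.2 0 6;0 0 -1.0 33 -0.3 0 6;0 0 -1.15 37 -0.4 0 6;0 0 -1.3 41 -0.5 0 6;0 0 -1.4 44 -0.5 0 6;0 0 -1.452 45.2 -0.5 0 6;0 0 -1.452 45.2 -0.5 0 6;0 0 -1.452 45.2 -0.5 0 6;0 0 -1.452 45.2 -0.5 0 6"}}

```text
t: 33.6
eef_pos: [628.3, 329.4, 296.7]
tool_rot: [-0.0, 0.071, 0.997, -0.0]
contact_force: [0.3, 0.1, 0.4]
finger_gap: 0.703
grasp_force: 0.0
```

```bash
python3 - <<'E'
from h import *
R0,p,s=pose();print(p,R0.as_matrix(),s['joint_pos']);C=cam('wrist');im=robot.capture('wrist');cv2.imwrite('pics/c8.png',im)
print([(x.round(1),plane(C,x,143)) for x,s in blobs(im,'blue',60)[0]])
rel(628,330.5,124.5,172)
E
```

```text
[628.3 329.4 296.7] [[-1.   0.1 -0. ]
 [ 0.1  1.  -0. ]
 [ 0.  -0.  -1. ]] [ 0.3  0.7  0.6 -0.   1.9 -1.1]
[(array([258.7, 178.1]), array([628.2, 329.8, 143. ]))]
to 628 330.5 124.5 172 turn [-0.0002, -0.0001, -0.0024] cm [0.04, 0.11, 17.24]
```

View pics/c8.png

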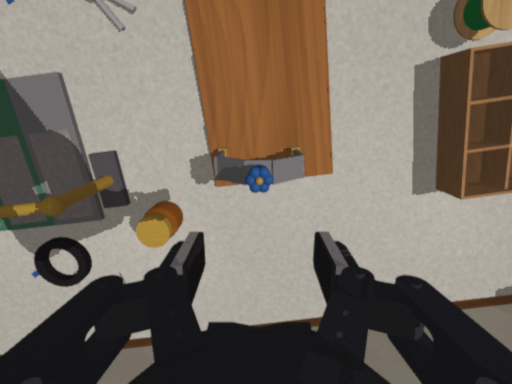

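The grey band is square to the tool (feet (217,152) and (297,151), bud at (259,178)). Grasp it.

Emit:
{"name": "carry_out", "arguments": {"targets": "0 0 0 0 0.1 3 6;0 0 0 0 0.1 7 6;0 0 0 0 0.1 10 6;0 0 0 0 0.1 13 6;0 0 0 0 0.1 15 6;0 0 0 0 0.1 16.5 6;0 0 0 0 0.1 17.2 6;0 0 0 0 0.1 17.2 6;0 0 0 0 0.1 17.2 6;0 0 0 0 0.1 17.2 2;0 0 0 0 0.1 17.2 2;0 0 0 0 0.1 17.2 2;0 0 0 0 0.1 17.2 2;0 0 0 0 0.1 17.2 2;0 0 0 0 0.1 17.2 2;0 0 0 0 0.1 17.2 2"}}

```text
t: 35.25
eef_pos: [628.4, 331.5, 125.4]
tool_rot: [0.0, 0.07, 0.998, 0.0]
contact_force: [-0.4, -0.7, 6.2]
finger_gap: 0.284
grasp_force: 59.0
```

```bash
python3 - <<'E'
from h import *
R0,p,s=pose();print(p,s['finger_gap'],s['grasp_force'],s['contact_force'])
rel(625.3,-40,300,88.8)
E
```

```text
[628.4 331.5 125.4] 0.2835227524154882 59.01982605457306 [-0.4 -0.7  6.2]
to 625.3 -40 300 88.8 turn [0.0009, 0.0005, 1.4519] cm [-4.89, -36.83, -17.47]
```

Emit:
{"name": "carry_out", "arguments": {"targets": "0 0 0 0 0 -1 2;0 0 0 0 0 -3 2;0 0 0 0 0 -6 2;0 0 0 0 0 -9 2;0 0 0 0 0 -12 2;0 0 0 0 0 -15 2;0 0 0 0 0 -17 2;0 0 0.1 -0.3 -2 -17.5 2;0 0 0.2 -0.7 -5 -17.5 2;0 0 0.33 -1.1 -8 -17.5 2;0 0 0.46 -1.5 -11 -17.5 2;0 0 0.59 -1.9 -14.5 -17.5 2;0 0 0.72 -2.4 -18 -17.5 2;0 0 0.85 -2.9 -21.5 -17.5 2;0 0 0.98 -3.4 -25 -17.5 2;0 0 1.11 -3.8 -28.5 -17.5 2;0 0 1.24 -4.2 -32 -17.5 2;0 0 1.36 -4.6 -34.5 -17.5 2;0 0 1.452 -4.9 -36.8 -17.5 2;0 0 1.452 -4.9 -36.8 -17.5 2"}}

```text
t: 37.25
eef_pos: [625.3, -42.2, 299.5]
tool_rot: [-0.0, 0.716, 0.698, -0.0]
contact_force: [-0.2, 0.8, -1.2]
finger_gap: 0.291
grasp_force: 59.0
```

Emit:
{"name": "carry_out", "arguments": {"targets": "0 0 0 0 0 0 2;0 0 0 0 0 0 2"}}

```text
t: 37.45
eef_pos: [625.4, -38.7, 299.9]
tool_rot: [-0.0, 0.714, 0.7, 0.0]
contact_force: [-0.3, 0.3, -0.5]
finger_gap: 0.289
grasp_force: 59.0
```

```bash
python3 - <<'E'
from h import *
R0,p,s=pose();print(p,s['finger_gap'])
rel(625.3,-40,158.5,88.8)
C=cam('wrist');im=robot.capture('wrist');h=cv2.cvtColor(im,cv2.COLOR_BGR2HSV);m=cv2.inRange(h,(12,130,70),(35,255,255))
print([(y,np.where(m[y,150:370])[0][[0,-1]]+150) for y in range(165,200,5) if m[y,150:370].any()])
g=h[190:235,150:370,1];print([(y,im[y,170:350:12].mean(1).astype(int).tolist()) for y in(200,225)])
E
```

```text
[625.4 -38.7 299.9] 0.2890474922812771
to 625.3 -40 158.5 88.8 turn [-0.0002, -0.0004, 0.0022] cm [-0.14, -0.01, 14.14]
[(165, array([254, 264])), (170, array([254, 323])), (175, array([190, 325])), (180, array([201, 314])), (185, array([201, 313])), (190, array([202, 313])), (195, array([202, 313]))]
[(200, [95, 114, 100, 77, 97, 99, 98, 114, 59, 98, 97, 185, 98, 105, 124]), (225, [108, 113, 113, 113, 113, 107, 124, 89, 107, 124, 105, 105, 105, 105, 123])]
```

Emit:
{"name": "carry_out", "arguments": {"targets": "0 0 0 -0.1 0 2 2;0 0 0 -0.1 0 4.5 2;0 0 0 -0.1 0 7 2;0 0 0 -0.1 0 9.5 2;0 0 0 -0.1 0 12 2;0 0 0 -0.1 0 13.2 2;0 0 0 -0.1 0 13.6 2;0 0 0 -0.1 0 13.8 2;0 0 0 -0.1 0 13.9 2;0 0 0 -0.1 0 14 2;0 0 0 -0.1 0 14.1 2;0 0 0 -0.1 0 14.1 2;0 0 0 -0.1 0 14.1 2"}}

```text
t: 38.8
eef_pos: [625.5, -40.7, 159.0]
tool_rot: [0.0, 0.715, 0.7, 0.0]
contact_force: [0.0, 0.2, -1.0]
finger_gap: 0.284
grasp_force: 59.1
```

Emit:
{"name": "carry_out", "arguments": {"targets": "0 0 0 0 0 0.1 2;0 0 0 0 0 0.15 2;0 0 0 0 0 0.15 2"}}

```text
t: 39.1
eef_pos: [625.6, -40.7, 158.8]
tool_rot: [0.001, 0.714, 0.7, 0.0]
contact_force: [-2.3, 0.2, 7.6]
finger_gap: 0.281
grasp_force: 60.1
```

Emit:
{"name": "carry_out", "arguments": {"targets": "0 0 0 0 0 0 2.7;0 0 0 0 0 0 3.2;0 0 0 0 0 0 4;0 0 0 0 0 0 6;0 0 0 0 0 0 6;0 0 0 0 0 -1 6;0 0 0 0 0 -3 6;0 0 0 0 0 -7 6;0 0 0 0 0 -12 6;0 0 0 0 0 -14 6;0 0 0 0 0 -14 6;0 0 0 0 0 -14 6"}}

```text
t: 40.3
eef_pos: [625.2, -40.6, 297.3]
tool_rot: [-0.0, 0.714, 0.7, -0.0]
contact_force: [0.4, -0.0, -1.3]
finger_gap: 0.702
grasp_force: 0.0
```

```bash
python3 - <<'E'
from h import *
C=cam('wrist');im=robot.capture('wrist');print([(x.round(1),plane(C,x,177)) for x,s in blobs(im,'blue',60)[0]+blobs(im,'red',60)[0]])
rel(430,-120,300,178.8)
E
```

```text
[(array([166.7, 174.9]), array([535.7, -26.8, 177. ])), (array([258. , 186.6]), array([624.6, -40.6, 177. ])), (array([258.1, 258.9]), array([ 623. , -120.9,  177. ])), (array([257.4, 315.5]), array([ 620.5, -193.8,  177. ]))]
to 430 -120 300 178.8 turn [-0.0011, -0.0018, -1.5709] cm [-8.35, -19.34, -0.33]
```

Emit:
{"name": "carry_out", "arguments": {"targets": "0 0 -0.15 -0.7 -1.6 0 6;0 0 -0.3 -1.5 -3.5 0 6;0 0 -0.45 -2.3 -5.3 0 6;0 0 -0.6 -3.1 -7.1 0 6;0 0 -0.75 -3.9 -9 0 6;0 0 -0.9 -4.7 -11 0 6;0 0 -1.05 -5.5 -13 0 6;0 0 -1.2 -6.3 -15 0 6;0 0 -1.35 -7.1 -17 0 6;0 0 -1.5 -8 -18.5 0 6;0 0 -1.57 -8.4 -19.3 0 6;0 0 -1.57 -8.4 -19.3 0 6;0 0 -1.57 -8.4 -19.3 0 6;0 0 -1.57 -8.4 -19.3 0 6"}}

```text
t: 41.75
eef_pos: [431.0, -120.4, 296.9]
tool_rot: [-0.0, 0.011, 1.0, 0.0]
contact_force: [0.3, 0.0, -0.7]
finger_gap: 0.704
grasp_force: 0.0
```

```bash
python3 - <<'E'
from h import *
C=cam('wrist');im=robot.capture('wrist');cv2.imwrite('pics/w9.png',im);print(pose()[1]);trays(C,im)
for c in('blue','orange','yellow','red'):print(c,[(x.round(1).tolist(),plane(C,x,44)[:2],plane(C,x,177)[:2]) for x,s in blobs(im,c,60)[0]])
b,l=blobs(im,'green',300);m=(l>0)
for y in range(130,200,12):
    pass
# front edge per tray column
K=[]
for Y in range(-255,60,10):
    X0,Y0=proj(C,(462,Y,12));col=int(round(X0));gray=im[:,col].astype(int).sum(1)
    k=np.argmax(-(gray[int(Y0)-10:int(Y0)+10][1:]-gray[int(Y0)-10:int(Y0)+10][:-1]))+int(Y0)-10+.5
    K.append((Y,round(plane(C,(col,k),12)[0],1)))
print(K)
buds()
E
```

```text
[ 431.  -120.3  296.9]
tray px [248. 211.] yaw 33.37216 -36.940334 front x 458.7734492080639 edges y at rib [np.float64(-271.9400318968326), np.float64(-7.138094770487712)] mid -139.53906333366015
blue [([298.5, 194.0], array([480.7, -61.3]), array([439.9, -80.5]))]
orange [([246.6, 194.1], array([ 479.1, -139.1]), array([ 438.8, -132.2]))]
yellow [([422.6, 76.9], array([321.6, 101.3]), array([334.1,  27.6])), ([398.5, 100.2], array([350.3,  72.6]), array([353.2,   8.5])), ([194.9, 193.7], array([ 476.7, -216.5]), array([ 437.2, -183.6]))]
red []
[(-255, np.float64(453.6)), (-245, np.float64(453.8)), (-235, np.float64(454.1)), (-225, np.float64(454.3)), (-215, np.float64(452.9)), (-205, np.float64(453.2)), (-195, np.float64(455.0)), (-185, np.float64(453.6)), (-175, np.float64(455.5)), (-165, np.float64(455.7)), (-155, np.float64(455.9)), (-145, np.float64(456.2)), (-135, np.float64(456.4)), (-125, np.float64(456.7)), (-115, np.float64(456.9)), (-105, np.float64(457.1)), (-95, np.float64(457.4)), (-85, np.float64(457.6)), (-75, np.float64(457.8)), (-65, np.float64(458.1)), (-55, np.float64(458.3)), (-45, np.float64(458.5)), (-35, np.float64(458.8)), (-25, np.float64(459.0)), (-15, np.float64(459.3)), (-5, np.float64(459.5)), (5, np.float64(459.7)), (15, np.float64(460.0)), (25, np.float64(460.2)), (35, np.float64(460.5)), (45, np.float64(460.7)), (55, np.float64(460.9))]
blue [625.2 -40.  175.7] err 0.47025411590571276 [271. 210.] [276. 154.]
blue [ 623.1 -119.9  178. ] err 0.739503599152774 [249. 236.] [302. 153.]
red [ 620.6 -199.4  177.2] err 0.9171296753033347 [224. 265.] [328. 153.]
```

```bash
python3 - <<'E'
from h import *
C=cam('wrist');im=robot.capture('wrist');m=blobs(im,'green',300)[1]>0
for y in range(188,216,5):
    k=np.where(m[y])[0];A,B=plane(C,(k[0]-.5,y),12),plane(C,(k[-1]+.5,y),12);print(y,A[:2],B[:2],np.hypot(*(A-B)[:2]))
robot.read_state()['finger_gap'];print(robot.job_done())
E
```

```text
188 [ 476.  -258.1] [481.4 -19.8] 238.30980198655544
193 [ 484.4 -259. ] [489.9 -19.5] 239.58661194876845
198 [ 492.9 -258.3] [498.3 -20.7] 237.62208011603323
203 [ 501.5 -259.2] [506.9 -20.4] 238.90899552187312
208 [ 510.2 -258.5] [515.6 -20. ] 238.56532341561535
213 [ 519.  -259.5] [524.4 -21.3] 238.21653920441872
the job is handed in; nothing more can be done
None
```

I closed up the three trays flush and in line with the grey one, hung all three headbands present upright on the bar about 80 mm apart, and handed the job in; my last measurements agreed, but no verdict came back.

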